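# Clamp the next flat bar in the screw press: touch plus half a turn

### The job

Draw the bottom bar out from under the stack in the bar rack, leaving the other three in the rack, and lay it flat between the guide strips of the screw press with its end home against the back stop, then let go of it. Wind the press down by its crank handle until the spring pad just touches the bar, then give it half a turn more, so that the bar is held for tacking at the pad's set pressure.

Things in the scene. Friction and masses are not known exactly. Their poses are not given: they have to be found in the camera images.
- bar_1: The bar to press: lowest in the rack, bright steel flat bar 20 wide x 186 long x 8 mm thick, about 0.23 kg. Origin: middle of its underside; y along its length, x across, z up. At the start it lies on the rack's floor with its nose 39 to 47 mm out in front of the gate, overhanging free, 24 mm above the bench.
- bar_2: Second bar from below, same size and axes; it stays in the rack (drops 8 mm when bar_1 leaves).
- bar_3: Third bar from below, same size and axes; it stays in the rack.
- bar_4: Top bar, same size and axes; it stays in the rack.
- bar_rack: Dark steel gravity-fed rack fixed to the bench, 196 long x 46 wide (feet 84) x 66 mm high, four bars stacked along its x. Origin: middle of its foot, on the bench. Its floor is 24 mm up, side plates 2 mm clear of the bars. The gate closes its -x end but for a slot 12 mm high at the floor: only the lowest bar can leave, level, towards -x; the gate holds the others by their ends.
- rack_exit (a point): Middle of the slot's sill: outer face of the gate, floor height (24 mm above the bench), axes as bar_rack; -x is the way out. bar_1 is clear when its whole length is past this point.
- screw_press: Grey bench screw press fixed to the bench, base 176 x 150 mm; two 18 mm columns at y = +-48 mm carry a crosshead 44 (x) x 128 (y) mm, 135 to 165 mm above the bench; about 290 mm tall with the crank handle. Origin: on the screw's axis at bench height; -x is the open front where bars go in, z up.
- press_bed (a point): On the screw's axis, on the bed's top, 45 mm above the bench; axes as screw_press. Bed from x = -81 to +51 mm, 60 wide. Two guide strips on it, 6 mm high, 27 mm apart, x = -58 to +34 mm, with mouths flared to about 41 mm at x = -81. A bar at home has its middle at x = -55 mm; its front 67 mm stick out free over the bench.
- press_stop (a point): Foot of the back stop's front face, on the bed at x = +38 mm of press_bed, on the centre line; the stop is a fixed block 44 mm wide, 16 mm high. Axes as screw_press.
- pad_face (a point): Middle of the underside of the 36 x 36 mm spring pad that presses on the bar. It comes down with the screw; at the start it hangs 16 to 28 mm above the top of a bar lying on the bed (8 mm above the bed).
- crank_handle (a point): Middle of the upright black handle on the handwheel on top of the press: cylinder 20 mm across, its foot 23 mm below this point, its top 19 mm above; 50 mm from the screw's axis. It revolves freely on its pin, so hold it without turning the hand and carry it round. Wheel rim 13 mm thick, its top 26 mm below this point, hub top 24 mm below. It sinks 16 mm a turn.
- press_screw (a joint): Angle of handwheel and screw, rad; grows clockwise seen from above, which lowers the pad 16 mm per turn; range 0 to 18.5, starts at 1.57 to 6.28. At reading a the handle lies at angle -a about z from screw_press +x, and the pad face is 40 mm - 2.55 mm x a above the bed until it touches. Stays where left (friction some 4 N at the handle, 6 N when pressed).
- press_pad (a joint): How far the spring pad is pushed up into the ram, m: 0 while it hangs free, grows as soon as it bears on something, 8 mm at half a turn past contact, at most 14 mm. Spring 4 N per mm with 8 N preload: 40 N at half a turn.
Mind the look-alikes: they are no part of the job. There is more than one size of the bar_rack; the one meant has the size given above.

How it is judged:
By the outcome, as a careful person would: the job done as asked, in the order asked, and still so for the second after the job is handed in, with the robot touching nothing.
It also fails if it takes over 67 s, if anything falls off the work surface, if the arm or the gripper's body presses on something with over 40 N, if the wrist force passes 120 N, or if a joint passes its speed limit or range.

### The arm

A 6-joint arm with a two-finger parallel gripper is mounted at the origin on a cart in front of the work surface, level with it; the furniture and walls round the work are solid. World frame = base frame: x ahead of the robot, y to its left, z up, the work surface at z = 0. Lengths are in m, angles in degrees, forces in N, time in s.
With the tool pointing down it reaches from about 0.3 to 0.875 m from the base axis. Payload 6.4 kg.
Tool frame: the origin (TCP) lies at the very end of the fingers, on their centre line; the grasp point (between the pads) lies 19 mm behind it; z points along the fingers, y is the line along which they close (so a half turn about z gives the same grasp; the last joint's range is limited). The gripper opens to 88 mm and grips with 3 to 60 N. Pads are 18 mm wide; open, the fingers measure 123 mm over their backs; the gripper's body (75 mm by 187 mm) begins 45 mm behind the grasp point.
Start: joints at [-86.763, 10.359, 92.074, -0, 77.567, -11.82], TCP at [0.149, -0.555, 0.239] pointing down, gripper open.
Joint ranges: [-171.53, 171.53], [-51.25, 118.39], [17.06, 147.69], [-65.23, 245.23], [0, 150.52], [-178.68, 178.68]. Speed limits (degrees/s): [147.25, 147.25, 172.46, 180, 180, 180].

### API

Orientations are given as [roll, pitch, yaw] about the fixed x, y, z axes, in that order (R = Rz(yaw) Ry(pitch) Rx(roll)).
In Python, from cell import arm gives the robot as it stands.
- The arm moves only by the tool servo_tool, never from a script. Its argument "increments" is text: rows parted by semicolons, each of 6 numbers parted by spaces: the shift along the tool's x, y, z in mm, then the turn, a rotation vector about the tool's x, y, z in degrees. In form: x y z rx ry rz; .... A call has exactly 10 rows; each row shifts and turns the commanded pose from where the row before left it, along the tool's axes as they then stand; what a row does not reach is not made up. A row lasts 1/10 s, in which the tool goes at most 50 mm and 8.59 degrees, less where a joint would pass 70% of its speed; a pose out of reach is approached as far as the arm can. A call is refused whole if a number of a shift passes 50 or a number of a turn 8.59, either way. A call with a gripper value outside its range is refused whole. "claw" is the finger opening in mm, from 0 to 88.1, set as the call begins (left out, the last holds). The fingers move at their own pace and stop on an object; "squeeze" is the grip in N (left out, the last holds). Time passes only in rows, so rows that do not move let the fingers close, or fill a call up. It gives the time, the measured TCP pose, the force, the opening and the grip force at its end, in the units of the state.
- arm.get_obs(): the state, without advancing time (a new reading comes with each control period).
- arm.read_camera(name): name is "side" or "top"; returns a dict with "pixels" (480x640x3 uint8, blue, green, red), "fov_y" (degrees; the focal length in pixels is half the picture's height over the tangent of half this angle, whatever the lens; pixels are square), "cx", "cy" (the principal point, pixels), "k1" (the pictures are not rectified: a ray, as slopes to the right and down, at radius r is drawn at 1 + k1 r^2 times it, then the intrinsics apply), "R" (3x3) and "t" (3): a world point X has camera coordinates R X + t. Camera axes: x right, y down, z forward; pixel columns grow to the right and rows downward; lengths in m; the calibration is good to about 2 mm. A picture is of the moment at which its call begins. There is no depth.
- arm.sign_off(): hands the job in; it is judged then, once.
The state is a dict: "time_s": time; "joints": joint angles; "qvel": joint speeds; "joint_torque": joint torques, N m; "tool_pos": TCP position; "tool_rot": TCP orientation; "ft_force": force on the tool from outside, world axes, zero at the start; "moment": the same for the moment, N m; "opening": opening from 0.0 (shut) to 1.0 (fully open); "gripper_force": force on a finger pad.
Only numpy, scipy, OpenCV 4.12 (cv2) and the standard library are available. Lean on these libraries where they do the work, as an engineer would, in place of code of your own. Each camera call takes 0.05 s, during which the arm holds its last target. There are 200 camera calls.

## Working session

There is one attempt and no reset: what is moved stays moved. The work goes in short steps, Python scripts to look and compute and a tool call to move; the robot and the scene stay as the last step left them, time stands still between calls to the robot, and variables do not carry over. Pictures are saved under pics/ and viewed, at most 10 in all, crops included, and the job is handed in when it is done.

Besides the shell and the picture viewer there is one more tool, called after "Call:" as a command line: name --argument value ..., lists and objects as JSON in quotes. servo_tool: Moves the arm, as the interface text tells. Its arguments: {"type":"object","properties":{"increments":{"type":"string"},"claw":{"type":"number"},"squeeze":{"type":"number"}},"required":["increments"]}

```bash
mkdir -p pics; ls
cat > h.py <<'E'
import numpy as np,cv2
from cell import arm
def shot(n,f=None):
    c=arm.read_camera(n)
    if f: cv2.imwrite('pics/'+f,c['pixels'])
    np.save('pics/%s.npy'%n,c,allow_pickle=True)
    return c
def load(n): return np.load('pics/%s.npy'%n,allow_pickle=True).item()
def K(c):
    f=240/np.tan(np.radians(c['fov_y']/2)); return np.array([[f,0,c['cx']],[0,f,c['cy']],[0,0,1.]])
def ray(c,u):
    p=cv2.undistortPoints(np.array([[u]],float),K(c),np.array([c['k1'],0,0,0]),)[0,0] if 0 else None
    k=K(c); d=np.array([(u[0]-k[0,2])/k[0,0],(u[1]-k[1,2])/k[0,0]]); s=d.copy()
    for _ in range(30): s=d/(1+c['k1']*(s@s))
    R=np.array(c['R']);t=np.array(c['t'])
    return -R.T@t, R.T@np.array([s[0],s[1],1])
def plane(c,u,z):
    o,d=ray(c,u); return o+d*(z-o[2])/d[2]
def proj(c,X):
    q=np.array(c['R'])@np.array(X)+np.array(c['t']); s=q[:2]/q[2]; s=s*(1+c['k1']*(s@s)); k=K(c)
    return s*k[0,0]+k[:2,2]
def tri(c1,u1,c2,u2):
    o1,d1=ray(c1,u1);o2,d2=ray(c2,u2)
    s=np.linalg.lstsq(np.c_[d1,-d2],o2-o1,rcond=None)[0]
    a=o1+s[0]*d1;b=o2+s[1]*d2; return (a+b)/2,np.linalg.norm(a-b)
E
python3 - <<'E'
from h import *
for n in('top','side'):
    c=shot(n,n+'0.png'); print(n,c['fov_y'],c['k1'],-np.array(c['R']).T@c['t'],np.array(c['R'])[2])
print(arm.get_obs())
E
```

```text
pics
top 47.83728764606673 -0.0686754507240399 [ 0.48008885 -0.19049284  1.15916041] [ 0.10098209  0.00386917 -0.99488072]
side 50.52002730601467 -0.044305612517918674 [1.28005078 0.28264584 0.87276155] [-0.64981462 -0.44161567 -0.6186409 ]
{'time_s': 0.1, 'joints': array([-8.67624437e+01,  1.03976901e+01,  9.21248643e+01,  3.07878675e-04,
        7.75653476e+01, -1.18206472e+01]), 'qvel': array([-0.08998174, -0.02560987, -0.07188447, -0.01243129,  0.05351204,
        0.15857581]), 'joint_torque': array([ 1.26943924e-03, -4.34816945e+01, -3.42697084e+01,  7.04975892e-02,
        3.40360589e-02, -3.35590892e-05]), 'tool_pos': array([ 0.14937175, -0.55477977,  0.23790865]), 'tool_rot': array([-1.79914024e+02, -1.83008148e-02,  1.50581233e+01]), 'ft_force': array([ 0.00715269, -0.45418802,  0.23557364]), 'moment': array([ 0.01485906,  0.07802185, -0.02678011]), 'gripper_force': 0.0, 'opening': 1.0023555129814539}
```

View pics/top0.png

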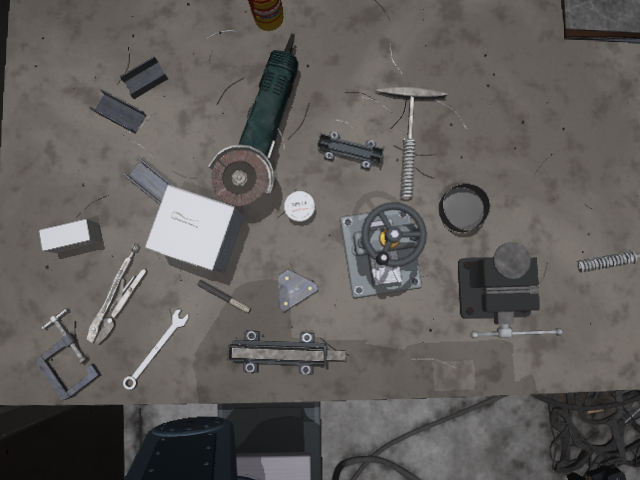

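View pics/side0.png

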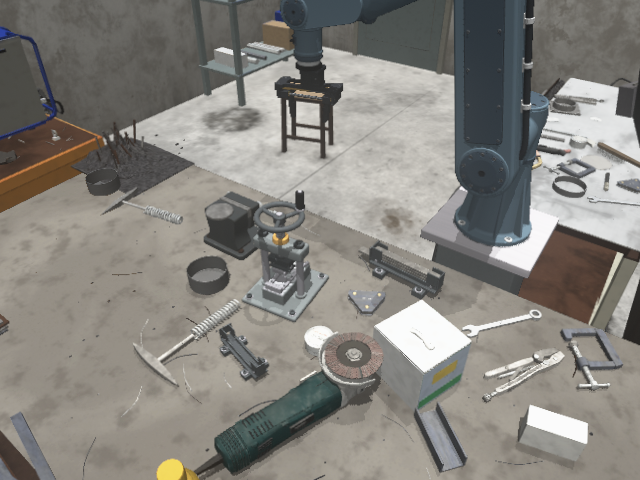

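Top view: the candidate racks are the big one at (288,353), holding bright bars with a nose at about (347,355), and a small empty one at (350,150). The press is at (385,250), and its handle is near (383,258). The vise at (500,285) is not the press. The big rack matches the description, so I'll check it in a close crop.

Run:
```python
from h import *
t=load('top');s=load('side')
a=t['pixels'][320:385,215:360]; b=t['pixels'][190:305,335:435]
f=lambda i,w,h:cv2.resize(i,(w,h),interpolation=cv2.INTER_CUBIC)
c=s['pixels'][185:320,235:335]; d=s['pixels'][235:305,360:450]
top=np.hstack([f(a,435,195),np.zeros((195,365,3),np.uint8)])
top[:,440:690]=f(d,250,195)
bot=np.hstack([f(b,350,400),f(c,300,400),np.zeros((400,150,3),np.uint8)])
cv2.imwrite('pics/crop1.png',np.vstack([top,bot]))
print('rackA',[plane(t,u,.066).round(3) for u in((229,353),(326,355))], 'nose',plane(t,(347,355),.032).round(3))
print('small',plane(t,(350,150),.04),'press base corners',[plane(t,u,.012).round(4) for u in((341,217),(350,298),(421,290))])
```

```text
rackA [array([ 0.374, -0.006,  0.066]), array([ 0.366, -0.2  ,  0.066])] nose [ 0.361 -0.244  0.032]
small [ 0.78934288 -0.26324608  0.04      ] press base corners [array([ 0.6505, -0.2408,  0.012 ]), array([ 0.4775, -0.2545,  0.012 ]), array([ 0.4901, -0.4053,  0.012 ])]
```

View pics/crop1.png

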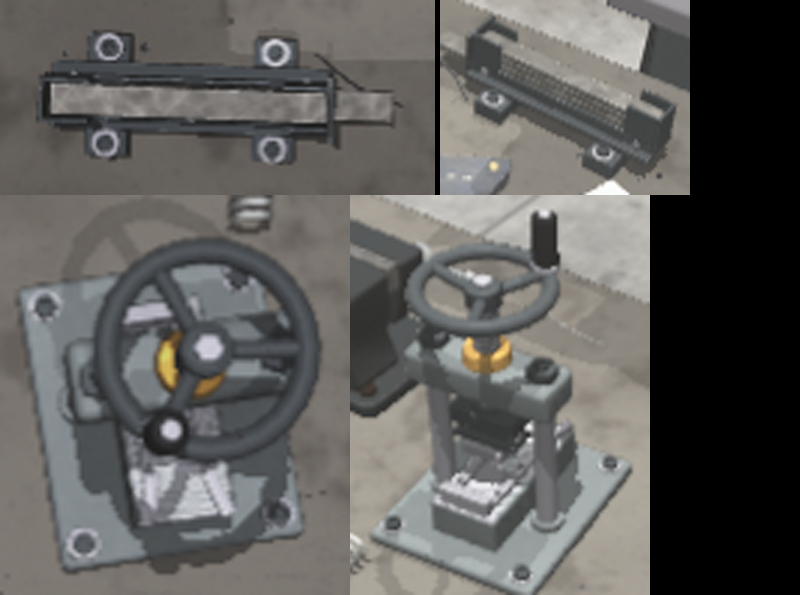

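The crop confirms it: the large rack (about 194 mm measured) has its nose and gate at the right, at about (347,355). The press front, with the white flared bed, faces the robot at about (385,280). The handle top is near (382,258) and the hub near (394,234). Now a finer measurement.

Run:
```python
from h import *
t=load('top');s=load('side')
print('hub',tri(t,(394.4,233.7),s,(279.3,214.4)))
print('handle top',tri(t,(382,258),s,(300,191)))
g=cv2.cvtColor(t['pixels'],cv2.COLOR_BGR2GRAY).astype(float)
def edge(p,q,z,n=25,w=5):
    # strongest gradient across line p-q, fitted in world plane z
    p=np.array(p,float);q=np.array(q,float);d=(q-p)/np.linalg.norm(q-p);m=np.array([-d[1],d[0]]);P=[]
    for a in np.linspace(.06,.94,n):
        c=p+a*(q-p); o=np.arange(-w,w+.01,.25); xy=(c+o[:,None]*m).astype(np.float32)
        v=cv2.remap(cv2.GaussianBlur(g,(0,0),.8).astype(np.float32),xy[None,:,0],xy[None,:,1],cv2.INTER_LINEAR)[0]
        P.append(plane(t,xy[np.argmax(abs(np.gradient(v)))],z)[:2])
    P=np.array(P,np.float32)
    vx,vy,x,y=cv2.fitLine(P,cv2.DIST_HUBER,0,.001,.001).ravel(); return np.degrees(np.arctan2(vy,vx)),x,y
print('press left',edge((341.3,217.3),(353.6,297.8),.012),'front',edge((353.6,297.8),(421.3,284.9),.012))
# bright steel mask: top bar and nose
hsv=cv2.cvtColor(t['pixels'],cv2.COLOR_BGR2HSV)
# crop coords/3 + (215,320)
print('topbar edges',edge((232,347.5),(323,351.5),.056,w=3),edge((232,357.5),(322,360.5),.056,w=3))
for y in range(344,367,1): print(y,g[y,322:352:2].astype(int))
```

```text
hub (array([ 0.58502259, -0.32063434,  0.23440486]), np.float64(0.003486689288032378))
handle top (array([ 0.54127659, -0.29339228,  0.28167341]), np.float64(0.0004112639969084048))
press left (np.float32(7.1424155), np.float32(0.5745498), np.float32(-0.24962558)) front (np.float32(-82.78574), np.float32(0.4894929), np.float32(-0.33143103))
topbar edges (np.float32(86.43433), np.float32(0.3782238), np.float32(-0.112172075)) (np.float32(86.38935), np.float32(0.35821676), np.float32(-0.1132569))
344 [ 79  64  68  62 100 100  99  95  93  96 100  99  99  99  99]
345 [ 82  65  74  78  80 101 101  98  96 100 101  99 100  99  99]
346 [ 81 103  59 100  52 100  98  99  98 101 101 101 101  97  97]
347 [ 45  86  58 100  82  61  97 100 100 101 100 100  99  99  99]
348 [ 36  84  58 100 100  77  79  99 100  99 101  99  98  99 100]
349 [ 73  84  52  67 100 100  52  80 100 100 100 100 100 100 100]
350 [ 70  79  66 106 101 108  88  82  83  60  62  67  90 100 100]
351 [128  68  56 124 122 124 125 128 140 142 122 118 102 100 100]
352 [116  67  56 127 120 113 125 130 143 143 124 117  89 101  99]
353 [12
[... 171 characters left out ...]
16 130  91  63  92]
356 [145  65  82 117 130 118 105 114 133 124 124 136  91  97  92]
357 [144  65  84 120 132 118 105 114 126 124 131 133  82  95  90]
358 [130  63  88 123 129 114 107 117 126 125 134 123  82  95  91]
359 [123  69 100 137 128 107 110 114 126 127 121 115  77  94  90]
360 [121  56  48  53  45  48  49  57  62  73  73  96  79  95  89]
361 [33 54 49 57 61 60 61 60 60 62 63 61 80 97 90]
362 [ 42  55  54  77  99  96  97  96  97 100 100  99  83  98  94]
363 [ 78  59  54  77  98  98  99  97  99  99 100  99  98  98  96]
364 [ 43  56  53  77  98  98  99  98  97  97  99 101  99  98  95]
365 [47 62 53 77 99 97 97 98 98 97 99 99 99 98 95]
366 [52 77 52 78 98 97 97 97 98 97 98 97 98 98 95]
```

Run:
```python
from h import *
t=load('top');s=load('side')
print('bedfront',plane(t,(374.1,284.9),.045),plane(t,(401.6,284.9),.045))
print('hub@.2387',plane(t,(394.4,233.7),.2387), 'handle@.2817', plane(t,(382,258),.2817))
for X in ((.585,-.3215,.2387),(.54127,-.2934,.2817)): print(proj(t,X),proj(s,X))
print('nose end',plane(t,(345.8,355.5),.032),'mid',plane(t,(336,355.2),.032), 'gate',plane(t,(327,355),.066),plane(t,(327,355),.03))
```

```text
bedfront [ 0.50300313 -0.30303092  0.045     ] [ 0.50141973 -0.35961078  0.045     ]
hub@.2387 [ 0.58551548 -0.32149612  0.2387    ] handle@.2817 [ 0.54138761 -0.29356332  0.2817    ]
[394.41466571 233.99861624] [278.10406521 212.52237293]
[381.90249487 258.07488426] [299.90431245 190.97439843]
nose end [ 0.35996056 -0.24105886  0.032     ] mid [ 0.36111562 -0.22093307  0.032     ] gate [ 0.36557523 -0.2020845   0.066     ] [ 0.36180406 -0.20246624  0.03      ]
```

```bash
cat > p.py <<'E'
import numpy as np
from h import arm
def plan(*wps,start=None):
    """wps: (x,y,z mm, yaw deg, nrows). prints rows in tool axes for a down-pointing tool"""
    if start is None:
        o=arm.get_obs(); s=np.r_[np.array(o['tool_pos'])*1000,o['tool_rot'][2]]
        print('from',s.round(1),'F',o['ft_force'].round(1),'tilt',o['tool_rot'][:2].round(2))
    else: s=np.array(start,float)
    rows=[]
    for w in wps:
        n=w[4]; s0=s.copy()
        for i in range(1,n+1):
            g=s0+(np.array(w[:4])-s0)*i/n; d=g-s; a=np.radians(s[3])
            c,sn=np.cos(a),np.sin(a)
            l=np.round([c*d[0]+sn*d[1], sn*d[0]-c*d[1], -d[2]],1); r=round(-d[3],1)
            s=s+np.r_[c*l[0]+sn*l[1], sn*l[0]-c*l[1], -l[2], -r]
            rows.append('%g %g %g 0 0 %g'%(*l,r))
    for k in range(0,len(rows),10):
        b=rows[k:k+10]; b+=['0 0 0 0 0 0']*(10-len(b)); print('; '.join(b))
    return s
E
python3 -c "
from p import *
plan((361.4,-221,110,86.4,13),(361.4,-221,12,86.4,7))"
```

```text
from [ 149.4 -554.8  237.9   15.1] F [ 0.  -0.5  0.2] tilt [-1.7991e+02 -2.0000e-02]
22.4 -20.6 9.8 0 0 -5.5; 24.3 -18.3 9.9 0 0 -5.5; 25.9 -15.9 9.8 0 0 -5.5; 27.4 -13.3 9.9 0 0 -5.5; 28.5 -10.7 9.8 0 0 -5.4; 29.3 -7.9 9.8 0 0 -5.5; 30 -5.1 9.9 0 0 -5.5; 30.3 -2.2 9.8 0 0 -5.5; 30.5 0.8 9.9 0 0 -5.5; 30.2 3.6 9.8 0 0 -5.5
29.7 6.5 9.8 0 0 -5.5; 28.9 9.4 9.9 0 0 -5.5; 27.9 12 9.8 0 0 -5.4; 0 0 14 0 0 -0; 0 0 14 0 0 -0; 0 0 14 0 0 -0; 0 0 14 0 0 -0; 0 0 14 0 0 -0; 0 0 14 0 0 -0; 0 0 14 0 0 -0
```

Call:
servo_tool --increments "22.4 -20.6 9.8 0 0 -5.5; 24.3 -18.3 9.9 0 0 -5.5; 25.9 -15.9 9.8 0 0 -5.5; 27.4 -13.3 9.9 0 0 -5.5; 28.5 -10.7 9.8 0 0 -5.4; 29.3 -7.9 9.8 0 0 -5.5; 30 -5.1 9.9 0 0 -5.5; 30.3 -2.2 9.8 0 0 -5.5; 30.5 0.8 9.9 0 0 -5.5; 30.2 3.6 9.8 0 0 -5.5" --claw 45 --squeeze 60

```text
time_s: 1.1
tool_pos: [0.3129, -0.2972, 0.1398]
tool_rot: [-180.0, -0.0, 70.2]
ft_force: [0.3, 0.6, 0.1]
opening: 0.511
gripper_force: 0.0
```

Call:
servo_tool --increments "29.7 6.5 9.8 0 0 -5.5; 28.9 9.4 9.9 0 0 -5.5; 27.9 12 9.8 0 0 -5.4; 0 0 12 0 0 0; 0 0 12 0 0 0; 0 0 12 0 0 0; 0 0 6 0 0 0; 0 0 0 0 0 0; 0 0 0 0 0 0; 0 0 0 0 0 0"

```text
time_s: 2.1
tool_pos: [0.3615, -0.2222, 0.0693]
tool_rot: [180.0, 0.0, 86.3]
ft_force: [0.4, -0.1, 0.5]
opening: 0.51
gripper_force: 0.0
```

Run:
```python
from p import *
from h import *
plan((361.4,-221,12,86.4,5))
t=shot('top');s=shot('side')
f=lambda i,w,h:cv2.resize(i,(w,h),interpolation=cv2.INTER_CUBIC)
cv2.imwrite('pics/ap.png',np.vstack([f(t['pixels'][300:400,250:410],640,300)[:,:],f(s['pixels'][200:300,340:500],640,300)]))
```

```text
from [ 361.5 -222.2   69.3   86.3] F [ 0.4 -0.1  0.5] tilt [1.7996e+02 4.0000e-02]
0.2 -0 11.5 0 0 -0; 0.3 -0.1 11.4 0 0 -0; 0.2 -0 11.5 0 0 -0.1; 0.2 -0.1 11.4 0 0 0; 0.3 -0 11.5 0 0 0; 0 0 0 0 0 0; 0 0 0 0 0 0; 0 0 0 0 0 0; 0 0 0 0 0 0; 0 0 0 0 0 0
```

View pics/ap.png

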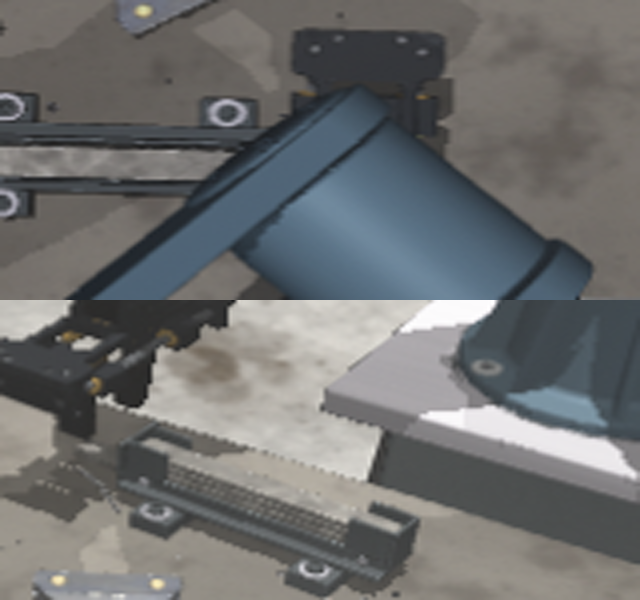

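The gripper is in front of the gate, straddling the nose line, and clear of the rack's end plate. I'll descend and grip.

Call:
servo_tool --increments "0.2 0 11 0 0 0; 0.2 0 11 0 0 0; 0.2 0 11 0 0 0; 0.2 0 11 0 0 0; 0.2 0 9 0 0 0; 0 0 4 0 0 0; 0 0 0 0 0 0; 0 0 0 0 0 0; 0 0 0 0 0 0; 0 0 0 0 0 0"

```text
time_s: 3.2
tool_pos: [0.3618, -0.2209, 0.0123]
tool_rot: [180.0, 0.0, 86.4]
ft_force: [-0.8, -0.3, 1.0]
opening: 0.512
gripper_force: 0.0
```

Call:
servo_tool --increments "0 0 0 0 0 0; 0 0 0 0 0 0; 0 0 0 0 0 0; 0 0 0 0 0 0; 0 0 0 0 0 0; 0 0 0 0 0 0; 0 0 0 0 0 0; 0 0 0 0 0 0; 0 0 0 0 0 0; 0 0 0 0 0 0" --claw 0 --squeeze 60

```text
time_s: 4.2
tool_pos: [0.3613, -0.2205, 0.0119]
tool_rot: [-180.0, -0.0, 86.4]
ft_force: [-4.2, -0.4, 4.8]
opening: 0.214
gripper_force: 60.0
```

Call:
servo_tool --increments "-3 0 0 0 0 0; -7 0 0 0 0 0; -10 0 0 0 0 0; -10 0 0 0 0 0; -10 0 0 0 0 0; -10 0 0 0 0 0; -10 0 0 0 0 0; -10 0 0 0 0 0; -5 0 0 0 0 0; 0 0 0 0 0 0"

```text
time_s: 5.2
tool_pos: [0.3553, -0.2899, 0.01]
tool_rot: [-179.8, -0.6, 86.3]
ft_force: [1.1, 15.0, 5.6]
opening: 0.218
gripper_force: 60.0
```

Call:
servo_tool --increments "-4 0 0 0 0 0; -8 0 0 0 0 0; -10 0 0 0 0 0; -10 0 0 0 0 0; -10 0 0 0 0 0; -10 0 0 0 0 0; -12 0 0 0 0 0; -12 0 0 0 0 0; -9 0 0 0 0 0; 0 0 0 0 0 0"

```text
time_s: 6.2
tool_pos: [0.3514, -0.3826, 0.0122]
tool_rot: [179.9, 0.1, 86.3]
ft_force: [0.0, 0.1, -2.0]
opening: 0.218
gripper_force: 60.0
```

Run:
```python
from p import *
from h import *
o=arm.get_obs(); print(o['moment'].round(2))
t=shot('top');s=shot('side')
f=lambda i,w,h:cv2.resize(i,(w,h),interpolation=cv2.INTER_CUBIC)
cv2.imwrite('pics/out.png',np.vstack([f(t['pixels'][310:400,220:480],780,270)[:,:],f(s['pixels'][180:290,240:500],780,330)]))
p=plan((395,-390,80,70,5),(430,-372,110,7.2,10),(428,-341.5,110,7.2,5))
```

```text
[-0.25 -0.08  0.01]
from [ 351.1 -380.5   11.7   86.3] F [-0.  -0.2 -3.9] tilt [-180.   -0.]
-1.3 8.9 -13.7 0 0 3.3; -0.9 8.9 -13.6 0 0 3.2; -0.3 9 -13.7 0 0 3.3; 0.2 9 -13.6 0 0 3.3; 0.7 8.9 -13.7 0 0 3.2; 2.9 2.7 -3 0 0 6.3; 3.2 2.3 -3 0 0 6.3; 3.4 2 -3 0 0 6.2; 3.6 1.6 -3 0 0 6.3; 3.7 1.2 -3 0 0 6.3
3.9 0.8 -3 0 0 6.3; 3.9 0.3 -3 0 0 6.3; 4 -0 -3 0 0 6.3; 3.9 -0.5 -3 0 0 6.2; 3.8 -1 -3 0 0 6.3; 0.4 -6.1 0 0 0 0; 0.3 -6.1 0 0 0 0; 0.4 -6.1 0 0 0 0; 0.4 -6.1 0 0 0 0; 0.3 -6.1 0 0 0 0
```

View pics/out.png

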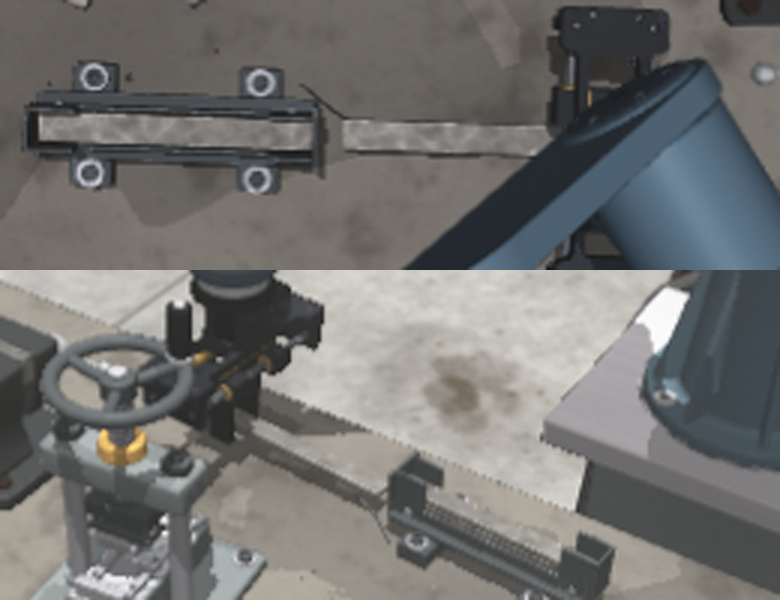

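Run:
```python
from p import *
from h import *
t=load('top');s=load('side')
print(tri(t,(334.3,355.7),s,(368.3,253.3)),plane(t,(334.3,355.7),.032))
a=np.radians(7.15);A=np.array([585,-321.5]);u=np.array([np.cos(a),np.sin(a)])
q=A-256*u; print(q,A-125.5*u)
plan((351,-381,75,86.4,4),(*q,75,7.15,14),(*q,59,7.15,2))
```

```text
(array([ 0.35808926, -0.21605454,  0.02101465]), np.float64(0.003732734306976671)) [ 0.36019135 -0.21740944  0.032     ]
[ 330.99073346 -353.36365505] [ 460.47592597 -337.12065902]
from [ 351.1 -380.5   11.7   86.3] F [-0.  -0.2 -3.9] tilt [-180.   -0.]
-0.1 -0 -15.8 0 0 -0; -0.2 -0 -15.8 0 0 -0; -0.1 -0.1 -15.8 0 0 -0.1; -0.1 0 -15.9 0 0 0; 1.9 -1.5 0 0 0 5.7; 1.7 -1.8 0 0 0 5.6; 1.5 -1.9 0 0 0 5.7; 1.4 -2 0 0 0 5.6; 1.1 -2.1 0 0 0 5.7; 0.9 -2.3 0 0 0 5.7
0.7 -2.3 0 0 0 5.6; 0.5 -2.4 0 0 0 5.7; 0.2 -2.5 0 0 0 5.7; 0 -2.4 0 0 0 5.6; -0.3 -2.4 0 0 0 5.7; -0.5 -2.4 0 0 0 5.6; -0.7 -2.3 0 0 0 5.7; -0.9 -2.3 0 0 0 5.7; -0 0 8 0 0 -0; -0 0 8 0 0 -0
```

Call:
servo_tool --increments "0 0 -10 0 0 0; 0 0 -17 0 0 0; 0 0 -17 0 0 0; 0 0 -15 0 0 0; 1.9 -1.5 -4 0 0 5.7; 1.7 -1.8 0 0 0 5.6; 1.5 -1.9 0 0 0 5.7; 1.4 -2 0 0 0 5.6; 1.1 -2.1 0 0 0 5.7; 0.9 -2.3 0 0 0 5.7"

```text
time_s: 7.3
tool_pos: [0.3428, -0.3678, 0.0755]
tool_rot: [180.0, 0.0, 52.2]
ft_force: [-0.3, 0.7, -1.5]
opening: 0.213
gripper_force: 60.0
```

Call:
servo_tool --increments "0.7 -2.3 0 0 0 5.6; 0.5 -2.4 0 0 0 5.7; 0.2 -2.5 0 0 0 5.7; 0 -2.4 0 0 0 5.6; -0.3 -2.4 0 0 0 5.7; -0.5 -2.4 0 0 0 5.6; -0.7 -2.3 0 0 0 5.7; -0.9 -2.3 0 0 0 5.6; 0 0 0 0 0 0; 0 0 0 0 0 0"

```text
time_s: 8.3
tool_pos: [0.3315, -0.3522, 0.0752]
tool_rot: [180.0, -0.0, 7.3]
ft_force: [-0.2, -0.4, -2.2]
opening: 0.214
gripper_force: 60.0
```

Run:
```python
from p import *
from h import *
print(arm.get_obs()['moment'].round(2)); plan((331,-353.4,59,7.15,3))
t=shot('top');s=shot('side')
f=lambda i,w,h:cv2.resize(i,(w,h),interpolation=cv2.INTER_CUBIC)
cv2.imwrite('pics/pre.png',np.hstack([f(t['pixels'][240:370,330:430],400,520)[:,:],f(s['pixels'][180:310,230:330],400,520)]))
```

```text
[0.03 0.21 0.01]
from [ 331.5 -352.2   75.2    7.3] F [-0.2 -0.4 -2.2] tilt [179.99  -0.  ]
-0.2 0.4 5.4 0 0 0.1; -0.2 0.3 5.4 0 0 0; -0.2 0.4 5.4 0 0 0.1; 0 0 0 0 0 0; 0 0 0 0 0 0; 0 0 0 0 0 0; 0 0 0 0 0 0; 0 0 0 0 0 0; 0 0 0 0 0 0; 0 0 0 0 0 0
```

View pics/pre.png

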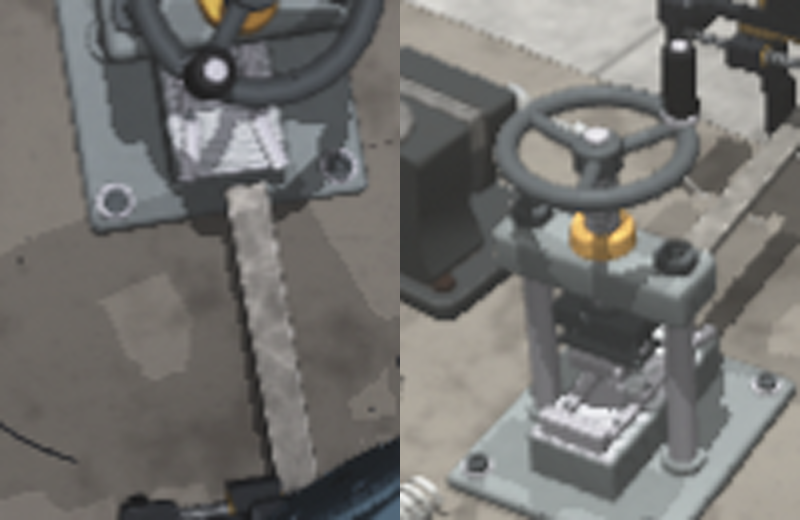

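Run:
```python
from h import *
t=load('top')
a=np.radians(7.15);A=np.array([.585,-.3215]);u=np.array([np.cos(a),np.sin(a)]);v=np.array([-u[1],u[0]])
im=t['pixels'][284:362,385:412]; 
g=cv2.cvtColor(t['pixels'],cv2.COLOR_BGR2GRAY)
for r in range(284,362,6):
    print(r,g[r,382:414:1])
for px in((392.5,286.7),(403.7,360)):
  for z in(.095,.085):
    P=plane(t,px,z)[:2]-A; print(px,z,(P@u*1000).round(1),(P@v*1000).round(1))
```

```text
284 [ 69  65  68  69  64  64  63  61  62  63  64  65  65  65  64  65  65  64
  65 102 122  97  71  77  83  83  83  84  84  91 107 108]
290 [ 64  64  64  64  63 129 170 181 181 176 174 168 159 150 151 107  59  57
  54  53  53  51  53  56  58 100 116 116 116 116 116 120]
296 [ 57  57  57  58  58  54  99 127 126 131 140 145 142 136 131 136 117 102
 106 106 106 106 106 106 105 104 105 105 117 123 124 124]
302 [105 106 105 105  81  57  51 102 131 130 128 129 132 147 156 158 170 137
 105 105 105 105 105 105 105 106 106 105 106 105 106 106]
308 [ 92  93  96 100  99  76  57  49 122 148 139 133 133 138 144 146 145 143
 106  98 105 105 105 105 105 105 104 104 104 105 105 105]
314 [ 85  85  88  91  94  94  71  53  49 119 139 137 141 137 124 113 111 124
 131 104  99 105 104 103 102 103 102 102 103 102 103 102]
320 [ 97  98  98  97  97  95  93  69  51  48 124 138 128 127 131 131 130 129
 132 143  97  91  99 100 100  99  98  98  96  94  92  89]
326 [100 100 100 100 100  98  95  93  68  49  45 115 141 142 139 137 132 128
 125 125 123 102  95  97  97  98  95  95  95  95  95  93]
332 [ 97  98  99  98  98  97  95  92  90  66  49  46 115 125 121 124 124 133
 132 130 134 132 109  98  98  96  93  93  91  89  86  84]
338 [ 96  96  96  95  94  93  92  90  86  84  62  50  48  79 109 121 125 129
 130 123 115 114 119 115  98  93  94  97  97  97  99  99]
344 [ 89  88  89  88  87  86  83  81  80  81  82  59  48  46  87 122 130 129
 124 124 122 128 128 126 136 105  98  98  99  98  98 100]
350 [ 81  80  80  80  80  80  79  81  80  79  80  79  80  56  47  73 118 122
 121 124 124 125 127 121 121 124 102  98  98  99  99  99]
356 [ 87  85  83  82  81  82  84  86  88  90  91  92  93  93  61  51  61 121
 128 123 121 123 118 121 123 123 136 103  97  94  91  83]
(392.5, 286.7) 0.095 -88.4 -1.5
(392.5, 286.7) 0.085 -88.4 -2.9
(403.7, 360) 0.095 -232.0 -0.0
(403.7, 360) 0.085 -233.4 -1.4
```

Call:
servo_tool --increments "0 0 4 0 0 0; 0 0 4 0 0 0.1; 4 0 1.2 0 0 0; 8 0 0 0 0 0; 12 0 0 0 0 0; 14 0 0 0 0 0; 14 0 0 0 0 0; 12 0 0 0 0 0; 6 0 0 0 0 0; 0 0 0 0 0 0"

```text
time_s: 9.4
tool_pos: [0.3998, -0.3432, 0.0648]
tool_rot: [-179.9, 0.2, 7.2]
ft_force: [-6.1, -1.6, -1.4]
opening: 0.217
gripper_force: 60.0
```

Call:
servo_tool --increments "5 0 0 0 0 0; 10 0 0 0 0 0; 12 0 0 0 0 0; 12 0 0 0 0 0; 8 0 0 0 0 0; 3 0 0 0 0 0; 0 0 0 0 0 0; 0 0 0 0 0 0; 0 0 0 0 0 0; 0 0 0 0 0 0"

```text
time_s: 10.4
tool_pos: [0.4313, -0.3339, 0.0578]
tool_rot: [-178.9, 2.2, 7.1]
ft_force: [-70.1, -10.4, -3.2]
opening: 0.213
gripper_force: 59.9
```

Run:
```python
from p import *
from h import *
print(arm.get_obs()['moment'].round(2)); plan((460.5,-337,56,7.15,5))
t=shot('top');s=shot('side')
f=lambda i,w,h:cv2.resize(i,(w,h),interpolation=cv2.INTER_CUBIC)
cv2.imwrite('pics/ins.png',np.hstack([f(t['pixels'][210:310,330:430],400,400)[:,:],f(s['pixels'][200:300,240:340],400,400)]))
```

```text
[-1.39 10.1  -0.04]
from [ 431.3 -333.9   57.8    7.1] F [-70.1 -10.4  -3.2] tilt [-178.85    2.15]
5.7 1.3 0.4 0 0 -0; 5.7 1.4 0.3 0 0 -0; 5.8 1.3 0.4 0 0 -0; 5.7 1.3 0.3 0 0 -0; 5.7 1.4 0.4 0 0 -0; 0 0 0 0 0 0; 0 0 0 0 0 0; 0 0 0 0 0 0; 0 0 0 0 0 0; 0 0 0 0 0 0
```

View pics/ins.png

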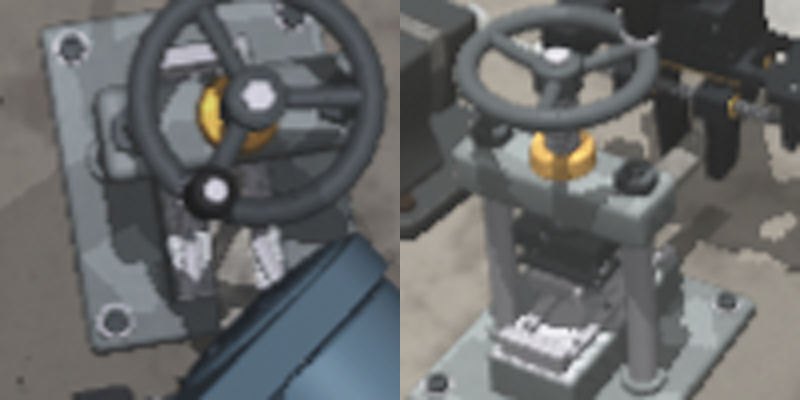

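The stop wasn't the bed. My TCP height sign was wrong: the bar was about 30 mm too high and met the side of the pad. I'll back off and check the grip.

Call:
servo_tool --increments "-6 0 0 0 0 0; -8 0 0 0 0 0; -8 0 0 0 0 0; -8 0 0 0 0 0; -10 0 0 0 0 0; -10 0 0 0 0 0; -10 0 0 0 0 0; 0 0 0 0 0 0; 0 0 0 0 0 0; 0 0 0 0 0 0"

```text
time_s: 11.5
tool_pos: [0.3912, -0.3453, 0.0658]
tool_rot: [180.0, -0.0, 7.1]
ft_force: [0.8, 0.5, -2.9]
opening: 0.215
gripper_force: 59.8
```

Run:
```python
from p import *
from h import *
print(arm.get_obs()['moment'].round(2)); plan((460.5,-337,56,7.15,5))
t=shot('top');s=shot('side')
f=lambda i,w,h:cv2.resize(i,(w,h),interpolation=cv2.INTER_CUBIC)
cv2.imwrite('pics/back.png',np.hstack([f(t['pixels'][220:350,340:440],400,520)[:,:],f(s['pixels'][180:310,240:340],400,520)]))
```

```text
[0.06 0.1  0.  ]
from [ 391.2 -345.3   65.8    7.1] F [ 0.8  0.5 -2.9] tilt [ 1.7998e+02 -2.0000e-02]
14 0.1 2 0 0 -0; 13.9 0 1.9 0 0 -0; 14 0.1 2 0 0 -0.1; 13.9 0 1.9 0 0 0; 14 0.1 2 0 0 0; 0 0 0 0 0 0; 0 0 0 0 0 0; 0 0 0 0 0 0; 0 0 0 0 0 0; 0 0 0 0 0 0
```

View pics/back.png

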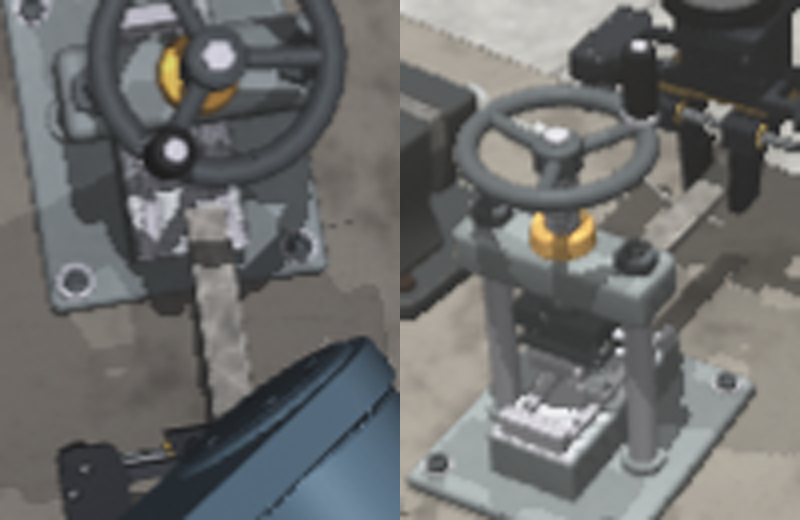

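The bar slid about 30 mm in the grip (tail at about (391,271) in the top view). It is still straight and about centred on the mouth, and nothing else moved.

Run:
```python
from h import *
t=load('top')
a=np.radians(7.15);A=np.array([.585,-.3215]);u=np.array([np.cos(a),np.sin(a)]);v=np.array([-u[1],u[0]])
g=cv2.cvtColor(t['pixels'],cv2.COLOR_BGR2GRAY)
for r in list(range(264,278,2))+[290,296,302,308,314]: print(r,g[r,380:408])
f=lambda P:(1000*(np.array(P[:2])-A)@u,1000*(np.array(P[:2])-A)@v)
for px in((391.5,271),(393,281),(397.5,310)):
  for z in(.086,.076): print(px,z,f(plane(t,px,z)))
print('tcp',f((.3912,-.3453)))
```

```text
264 [35 35 38 43 46 45 49 51 64 75 76 77 77 80 80 81 79 77 76 74 73 71 69 67
 61 61 58 69]
266 [80 82 85 85 83 79 76 69 67 64 60 57 55 54 54 54 56 91 99 70 54 59 72 78
 80 81 82 82]
268 [187 187 196 202 171 102  87  87  87  86  87  86  75  77  85  88 110 159
 186 148  84  65  65  68  78  83  82  83]
270 [166 186 197 197 153  83  83  84  84 143 137 143 145 152 179 163 162 171
 172 140  86  95 112 113  90  77  84  83]
272 [168 186 197 164 103  78 113 132 127 146 156 157 159 154 151 150 144 156
 184 178 127 110 122 122 124 124 127 141]
274 [155 187 165 103  82  81 108 142 153 155 156 147 137 133 130 127 129 159
 170 188 156 116 123 123 123 124 125 125]
276 [159 137  82  82  83  81  80 117 149 152 150 150 152 150 141 134 140 167
 178 168 138  96 108 124 124 123 123 122]
290 [ 63  64  63  62  62  62  61  62  69 115 146 150 147 142 143 148 149 149
 136  87  54  53  52  51  52  56  56  86]
296 [ 55  56  57  56  56  56  82  78  57  73 120 136 129 129 132 134 130 128
 130 133 118 106 106 106 107 106 105 104]
302 [105 105 105 105 105 105 105 105  80  55 103 145 157 156 139 126 121 114
 111 116 109 105 105 106 106 106 106 106]
308 [ 97  94  92  92  96  99 102 102  79  55  53 124 137 126 137 142 139 137
 136 135 140 121 106 105 105 105 105 105]
314 [ 84  84  85  86  87  91  93  94  94  71  52  48 109 133 133 133 138 152
 154 147 143 136  90  92 104 102 101  76]
(391.5, 271) 0.086 (np.float64(-57.46970399223583), np.float64(-5.829542436769016))
(391.5, 271) 0.076 (np.float64(-57.18717859852149), np.float64(-7.216809148001968))
(393, 281) 0.086 (np.float64(-77.47124457606405), np.float64(-5.534991898197838))
(393, 281) 0.076 (np.float64(-77.37509896726755), np.float64(-6.919513907551629))
(397.5, 310) 0.086 (np.float64(-135.18749687379574), np.float64(-5.016871592296365))
(397.5, 310) 0.076 (np.float64(-135.62916697196601), np.float64(-6.396565615987139))
tcp (np.float64(-195.25527673879736), np.float64(0.5068586150526784))
```

Call:
servo_tool --increments "-8 -1 0 0 0 0; -10 -1 0 0 0 0; 0 -1.5 6 0 0 0; 0 0 8 0 0 0; 0 0 8 0 0 0; 0 0 6 0 0 0; 0 0 1 0 0 0; 0 0 0 0 0 0; 0 0 0 0 0 0; 0 0 0 0 0 0"

```text
time_s: 12.6
tool_pos: [0.3729, -0.3442, 0.0369]
tool_rot: [180.0, -0.0, 7.1]
ft_force: [0.8, -0.2, -2.2]
opening: 0.214
gripper_force: 59.8
```

```bash
cat >> h.py <<'E'
A=np.array([.585,-.3215]);_a=np.radians(7.15);U=np.array([np.cos(_a),np.sin(_a)]);V=np.array([-U[1],U[0]])
def press(P): d=1000*(np.array(P[:2])-A); return np.round([d@U,d@V],1)
def barfit(c,r0,r1,col,z,w=9):
    "centre of bright bar per row near col(r) -> press coords of edges"
    g=cv2.GaussianBlur(cv2.cvtColor(c['pixels'],cv2.COLOR_BGR2GRAY),(0,0),.7).astype(float);L=[];R=[]
    for r in range(r0,r1):
        k=int(round(col(r))); x=np.gradient(g[r]); 
        i=k-w+np.argmax(x[k-w:k]); j=k+np.argmin(x[k:k+w])
        L.append(press(plane(c,(i,r),z)));R.append(press(plane(c,(j,r),z)))
    return np.array(L),np.array(R)
E
python3 - <<'E'
from h import *
o=arm.get_obs(); print(press(o['tool_pos']),o['tool_pos'],o['ft_force'].round(1),o['moment'].round(2))
t=shot('top')
L,R=barfit(t,280,312,lambda r:391.5+.14*(r-272),.057)
for n,e in(('L',L),('R',R)): print(n,e[::3].tolist(), np.polyfit(e[:,0]+100,e[:,1],1))
f=lambda i,w,h:cv2.resize(i,(w,h),interpolation=cv2.INTER_CUBIC)
s=shot('side')
cv2.imwrite('pics/low.png',np.hstack([f(t['pixels'][220:350,340:440],400,520)[:,:],f(s['pixels'][180:310,240:340],400,520)]))
E
```

```text
[-213.3    3.9] [ 0.37285626 -0.34415854  0.03694041] [ 0.8 -0.2 -2.2] [0.01 0.11 0.01]
L [[-72.7, 6.2], [-79.3, 3.2], [-84.7, 8.2], [-91.0, 7.2], [-97.0, 8.2], [-103.0, 9.1], [-109.0, 10.1], [-115.3, 9.1], [-121.3, 10.1], [-127.6, 9.1], [-133.5, 10.0]] [-0.11016686  6.95091169]
R [[-77.7, -26.0], [-81.5, -10.9], [-89.7, -24.0], [-93.8, -10.9], [-99.8, -9.9], [-106.1, -10.9], [-112.1, -10.0], [-118.4, -11.0], [-124.4, -10.0], [-130.3, -9.0], [-136.6, -10.0]] [ -0.12740626 -12.90852865]
```

View pics/low.png

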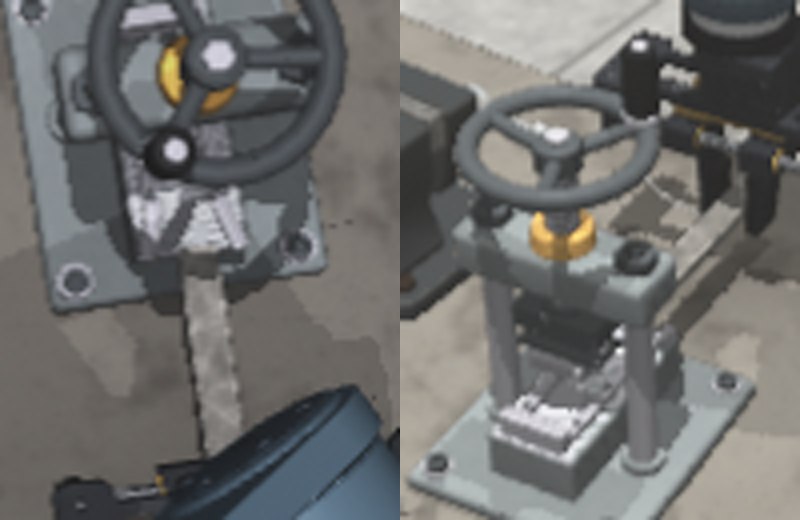

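Call:
servo_tool --increments "0 0 0.5 0 0 -0.6; 0 0 0.5 0 0 -0.6; 4 0 0 0 0 0; 8 0 0 0 0 0; 10 0 0 0 0 0; 10 0 0 0 0 0; 8 0 0 0 0 0; 5 0 0 0 0 0; 0 0 0 0 0 0; 0 0 0 0 0 0"

```text
time_s: 13.7
tool_pos: [0.4171, -0.3372, 0.0354]
tool_rot: [-180.0, 0.0, 8.3]
ft_force: [0.8, -0.7, -3.2]
opening: 0.214
gripper_force: 59.8
```

Run:
```python
from h import *
o=arm.get_obs(); print(press(o['tool_pos']),o['tool_pos'],o['tool_rot'].round(2),o['ft_force'].round(1),o['moment'].round(2))
t=shot('top')
L,R=barfit(t,281,300,lambda r:391.5+.14*(r-272),.057)
for n,e in(('L',L),('R',R)): print(n,e[::2].tolist())
```

```text
[-168.5    5.3] [ 0.41711245 -0.33719785  0.03544789] [-1.7998e+02  2.0000e-02  8.2800e+00] [ 0.8 -0.7 -3.2] [ 0.06  0.17 -0.06]
L [[-74.4, 8.6], [-79.3, 3.2], [-82.4, 9.9], [-88.9, -5.5], [-90.7, 9.2], [-94.7, 9.8], [-98.7, 10.5], [-103.0, 9.1], [-107.0, 9.8], [-111.0, 10.5]]
R [[-79.4, -23.7], [-81.2, -8.9], [-86.4, -16.3], [-90.8, -17.6], [-93.8, -10.9], [-97.5, -8.2], [-101.5, -7.6], [-105.8, -8.9], [-110.7, -14.3], [-113.8, -7.6]]
```

Call:
servo_tool --increments "4 0.1 0 0 0 0; 8 0.2 0 0 0 0; 10 0.2 0 0 0 0; 10 0.2 0 0 0 0; 10 0.2 0 0 0 0; 6 0.1 0 0 0 0; 2 0 0 0 0 0; 0 0 1 0 0 0; 0 0 0 0 0 0; 0 0 0 0 0 0"

```text
time_s: 14.75
tool_pos: [0.4664, -0.3312, 0.0344]
tool_rot: [-180.0, 0.0, 8.2]
ft_force: [0.9, 0.9, -3.0]
opening: 0.213
gripper_force: 59.8
```

Run:
```python
from h import *
o=arm.get_obs(); print(press(o['tool_pos']),o['tool_pos'],o['tool_rot'].round(2),o['ft_force'].round(1),o['moment'].round(2))
```

```text
[-118.9    5.2] [ 0.46636329 -0.33116833  0.03444223] [-1.7998e+02  2.0000e-02  8.2400e+00] [ 0.9  0.9 -3. ] [-0.03  0.12 -0.03]
```

Inserted without resistance. Lowering onto the bed until the force shows contact.

Call:
servo_tool --increments "0 0 0.5 0 0 0; 0 0 0.5 0 0 0; 0 0 0.5 0 0 0; 0 0 0.5 0 0 0; 0 0 0 0 0 0; 0 0 0 0 0 0; 0 0 0 0 0 0; 0 0 0 0 0 0; 0 0 0 0 0 0; 0 0 0 0 0 0"

```text
time_s: 15.75
tool_pos: [0.4668, -0.3313, 0.0326]
tool_rot: [180.0, 0.0, 8.3]
ft_force: [-0.5, 0.3, -3.5]
opening: 0.215
gripper_force: 59.8
```

Run:
```python
from h import *
o=arm.get_obs(); print(press(o['tool_pos']),o['tool_pos'],o['ft_force'].round(1),o['moment'].round(2))
```

```text
[-118.5    5. ] [ 0.466769   -0.33125251  0.03263151] [-0.5  0.3 -3.5] [0.01 0.15 0.02]
```

Call:
servo_tool --increments "0 0 0.5 0 0 0; 0 0 0.5 0 0 0; 0 0 0.5 0 0 0; 0 0 0.5 0 0 0; 0 0 0 0 0 0; 0 0 0 0 0 0; 0 0 0 0 0 0; 0 0 0 0 0 0; 0 0 0 0 0 0; 0 0 0 0 0 0"

```text
time_s: 16.75
tool_pos: [0.4668, -0.3313, 0.0307]
tool_rot: [180.0, -0.0, 8.3]
ft_force: [-1.7, 1.0, 1.3]
opening: 0.209
gripper_force: 59.8
```

Run:
```python
from h import *
o=arm.get_obs(); print(press(o['tool_pos']),o['tool_pos'],o['ft_force'].round(1),o['moment'].round(2))
t=shot('top');s=shot('side')
g=cv2.cvtColor(t['pixels'],cv2.COLOR_BGR2GRAY)
f=lambda i,w,h:cv2.resize(i,(w,h),interpolation=cv2.INTER_CUBIC)
```

```text
[-118.5    5. ] [ 0.46680012 -0.33126216  0.03066022] [-1.7  1.   1.3] [0.06 0.18 0.06]
```

Call:
servo_tool --increments "2 0 0 0 0 0; 2 0 0 0 0 0; 2 0 0 0 0 0; 0 0 0 0 0 0; 0 0 0 0 0 0; 0 0 0 0 0 0; 0 0 0 0 0 0; 0 0 0 0 0 0; 0 0 0 0 0 0; 0 0 0 0 0 0"

```text
time_s: 17.85
tool_pos: [0.473, -0.3305, 0.0308]
tool_rot: [180.0, -0.0, 8.3]
ft_force: [0.9, -0.9, 2.0]
opening: 0.22
gripper_force: 59.8
```

Call:
servo_tool --increments "0 0 0 0 0 0; 0 0 0 0 0 0; 0 0 0 0 0 0; 0 0 0 0 0 0; 0 0 0 0 0 0; -5 0 0 0 0 0; -10 0 0 0 0 0; -10 0 0 0 0 0; -5 0 0 0 0 0; 0 0 0 0 0 0" --claw 36

```text
time_s: 18.85
tool_pos: [0.442, -0.3348, 0.0306]
tool_rot: [-180.0, 0.0, 8.2]
ft_force: [0.5, 0.4, -0.2]
opening: 0.407
gripper_force: 0.0
```

Run:
```python
from h import *
o=arm.get_obs(); print(press(o['tool_pos']),o['tool_pos'],o['ft_force'].round(1),o['moment'].round(2))
t=shot('top');s=shot('side')
g=cv2.cvtColor(t['pixels'],cv2.COLOR_BGR2GRAY)
for r in range(276,300,3): print(r,g[r,382:410])
L,R=barfit(t,283,292,lambda r:391.5+.14*(r-272),.053)
for n,e in(('L',L),('R',R)): print(n,e[::1].tolist())
```

```text
[-143.6    4.6] [ 0.44199096 -0.3348327   0.0305967 ] [ 0.5  0.4 -0.2] [-0.02 -0.01 -0.01]
276 [ 65  64  65  67 103 134 141 145 155 179 201 205 185 142 170 189 179 169
 124  68  54  47  46  54  72  79  66  71]
279 [ 59  67  67 107 132 128 125 122 118 128 185 210 200 190 130  56  46  38
  41  47  56  75  86  74  75  93 100 101]
282 [ 59  73 109 131 134 131 125 118 121 145 132  88  54  38  39  41  42  53
  78  95  81  77  93 100 101 100 100 100]
285 [ 55  57  61  62  63  65  68  59  44  38  46  49  50  54  50  72  92  82
  71  88  99 100 101 101 100 100 100 101]
288 [ 55  61  70  64  52  38  35  36  37  47  59  53  74  94  81  65  83  98
 101 100 100 100  99 101 100 100 100 100]
291 [ 58  46  37  36  37  39  47  55  69  86  84  64  56  79  97 100 100 100
 100 100 100 100 100 100 101 100 100 100]
294 [ 37  38  42  47  55  75  88  83  61  50  75  96 100 100 100 100 100  99
 100 100  99 100 100 100 100  96  64  67]
297 [ 51  65  79  79  65  50  46  73  95 100 100 100 100 100 100 100 100 100
 100 100 100 100  97  68  68  92 113 120]
L [[-79.3, 2.7], [-81.3, 3.0], [-83.0, 5.4], [-86.9, -6.4], [-88.6, -4.1], [-90.6, -3.7], [-92.6, -3.4], [-94.3, -1.1], [-96.0, 1.3]]
R [[-81.2, -9.4], [-83.2, -9.1], [-87.1, -20.9], [-88.8, -18.5], [-90.5, -16.2], [-92.2, -13.8], [-93.9, -11.5], [-95.5, -9.1], [-99.1, -18.9]]
```

Call:
servo_tool --increments "0 1.3 0 0 0 0.4; 0 1.3 0 0 0 0.4; 0 0 0 0 0 0; 0 0 0 0 0 0; 0 0 0 0 0 0; 0 0 0 0 0 0; 0 0 0 0 0 0; 0 0 0 0 0 0; 0 0 0 0 0 0; 0 0 0 0 0 0"

```text
time_s: 19.95
tool_pos: [0.4434, -0.3373, 0.0306]
tool_rot: [180.0, -0.0, 7.5]
ft_force: [-0.2, -0.1, 0.2]
opening: 0.406
gripper_force: 0.0
```

Call:
servo_tool --increments "0 0 0 0 0 0; 0 0 0 0 0 0; 0 0 0 0 0 0; 0 0 0 0 0 0; 0 0 0 0 0 0; 0 0 0 0 0 0; 2 0 0 0 0 0; 3 0 0 0 0 0; 3 0 0 0 0 0; 0 0 0 0 0 0" --claw 0 --squeeze 25

```text
time_s: 20.95
tool_pos: [0.452, -0.3363, 0.0306]
tool_rot: [180.0, -0.0, 7.5]
ft_force: [1.2, 0.3, -0.8]
opening: 0.222
gripper_force: 25.0
```

Call:
servo_tool --increments "1.5 0 0 0 0 0; 1.5 0 0 0 0 0; 1.5 0 0 0 0 0; 1.5 0 0 0 0 0; 1 0 0 0 0 0; 0 0 0 0 0 0; 0 0 0 0 0 0; 0 0 0 0 0 0; 0 0 0 0 0 0; 0 0 0 0 0 0"

```text
time_s: 21.95
tool_pos: [0.4563, -0.3355, 0.0305]
tool_rot: [-179.9, 0.2, 7.5]
ft_force: [-11.3, -2.3, 4.9]
opening: 0.218
gripper_force: 25.0
```

Call:
servo_tool --increments "1.5 0 0 0 0 0; 1.5 0 0 0 0 0; 1.5 0 0 0 0 0; 1.5 0 0 0 0 0; 1 0 0 0 0 0; 0 0 0 0 0 0; 0 0 0 0 0 0; 0 0 0 0 0 0; 0 0 0 0 0 0; 0 0 0 0 0 0"

```text
time_s: 22.95
tool_pos: [0.4582, -0.3351, 0.03]
tool_rot: [-179.8, 0.8, 7.5]
ft_force: [-33.1, -6.6, 15.1]
opening: 0.216
gripper_force: 25.0
```

Call:
servo_tool --increments "-1.5 0 0 0 0 0; -1.5 0 0 0 0 0; -1.5 0 0 0 0 0; -1.5 0 0 0 0 0; 0 0 0 0 0 0; 0 0 0 0 0 0; 0 0 0 0 0 0; 0 0 0 0 0 0; 0 0 0 0 0 0; 0 0 0 0 0 0"

```text
time_s: 23.95
tool_pos: [0.458, -0.335, 0.0301]
tool_rot: [-179.9, 0.1, 7.5]
ft_force: [-8.0, -1.3, 0.8]
opening: 0.222
gripper_force: 25.0
```

Call:
servo_tool --increments "0 0 0 0 0 0; 0 0 0 0 0 0; 0 0 0 0 0 0; 0 0 0 0 0 0; 0 0 -3 0 0 0; 0 0 -8 0 0 0; 0 0 -14 0 0 0; -5 0 -15 0 0 0; -15 0 -15 0 0 0; -25 0 -20 0 0 0" --claw 44

```text
time_s: 24.95
tool_pos: [0.415, -0.341, 0.1072]
tool_rot: [180.0, -0.0, 7.5]
ft_force: [-0.8, -1.6, -0.6]
opening: 0.5
gripper_force: 0.0
```

Call:
servo_tool --increments "-30 0 -25 0 0 0; -30 0 -30 0 0 0; -30 0 -35 0 0 0; -30 0 -40 0 0 0; -20 0 -40 0 0 0; -20 0 -20 0 0 0; 0 0 0 0 0 0; 0 0 0 0 0 0; 0 0 0 0 0 0; 0 0 0 0 0 0"

```text
time_s: 25.95
tool_pos: [0.2564, -0.3609, 0.2942]
tool_rot: [-179.8, 0.0, 7.5]
ft_force: [1.0, -0.0, -0.4]
opening: 0.5
gripper_force: 0.0
```

Run:
```python
from p import *
from h import *
t=shot('top');s=shot('side')
g=cv2.cvtColor(t['pixels'],cv2.COLOR_BGR2GRAY)
for r in (290,296,302,308,314,318,320,322,324,326,330): print(r,g[r,384:412])
L,R=barfit(t,284,318,lambda r:391.5+.14*(r-272),.053)
for n,e in(('L',L),('R',R)): print(n,e[::3].tolist())
f=lambda i,w,h:cv2.resize(i,(w,h),interpolation=cv2.INTER_CUBIC)
cv2.imwrite('pics/home.png',np.hstack([f(t['pixels'][205:335,340:440],400,520)[:,:],f(s['pixels'][180:310,240:340],400,520)]))
o=arm.get_obs();print(o['tool_pos'],o['tool_rot'])
```

```text
290 [ 72  86 121 140 138 110  83  82  81  87  72  57  58  58  57  55  54  52
  51  50  51  55  55  85  97  97  97  97]
296 [ 56  75 115 130 123 116 114 121 123 121 121  93  87  97  97 100 103 103
 103 104 104 104 102 103 102 103 103 104]
302 [ 99  77  68 103 122 125 123 121 114 109 115 125 112 102 103 103 103 103
 103 103 104 103 103 104 103 103 104 103]
308 [ 94  75  55  56  98 120 121 125 135 143 145 147 148 129 105 100 101 103
 103 103 103 103 103 103 102 101 102 104]
314 [ 86  90  92  70  47  92 121 132 136 132 126 123 120 116 108  98  98 100
 102 102 102 101 100 100 100 100 101 100]
318 [ 97  97  96  94  70  51  49  50  50  51  51  50  50  52  79  89  90  92
  95  97  99 100 101 102 102 100  99  96]
320 [97 95 95 94 70 51 51 51 77 88 87 83 82 84 85 88 89 94 97 98 98 98 98 97
 96 96 94 92]
322 [97 96 95 91 88 87 88 89 87 84 81 81 81 81 81 84 90 92 94 94 95 95 94 93
 94 95 93 90]
324 [96 95 95 93 89 89 86 84 82 80 80 81 81 81 81 83 86 89 92 94 96 96 98 96
 96 95 95 93]
326 [98 98 98 96 94 91 89 85 83 81 80 80 80 80 80 81 83 87 92 93 94 96 96 95
 94 94 93 94]
330 [97 96 97 96 95 92 90 88 86 85 85 86 88 89 90 90 90 90 91 92 92 93 89 88
 88 89 88 86]
L [[-80.4, 9.1], [-89.2, -8.1], [-92.7, 9.0], [-98.8, 10.0], [-105.1, 9.0], [-111.1, 10.0], [-117.4, 8.9], [-123.4, 9.9], [-129.7, 8.9], [-135.7, 9.9], [-142.0, 8.8], [-150.4, -6.3]]
R [[-83.2, -9.1], [-90.8, -18.2], [-95.5, -9.1], [-101.9, -10.2], [-107.9, -9.2], [-114.2, -10.2], [-120.2, -9.2], [-126.5, -10.2], [-132.5, -9.2], [-138.8, -10.2], [-144.5, -7.2], [-152.9, -22.4]]
[ 0.2563461  -0.36109489  0.29442939] [-1.79863527e+02  2.75448063e-02  7.51805008e+00]
```

View pics/home.png

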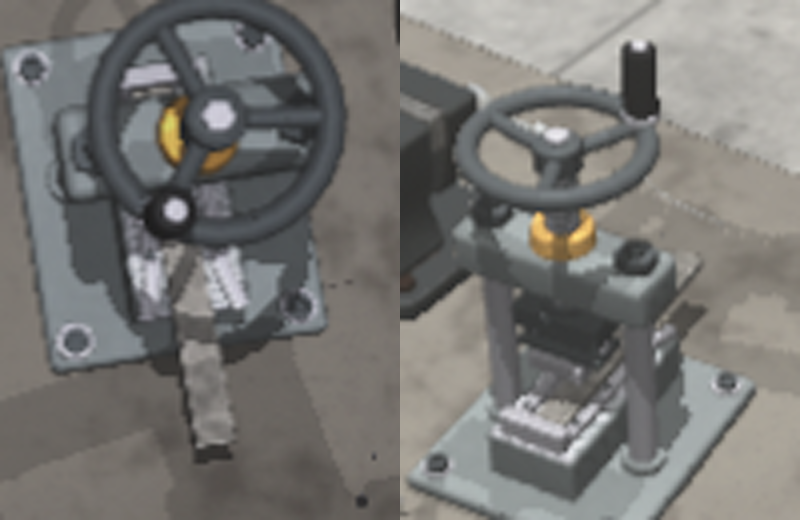

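The bar is home: its nose is at row 316.5 (press x about -147), it is centred (−0.2 mm), straight, and lies between the strips. Next is the crank handle.

Run:
```python
from p import *
from h import *
t=load('top');s=load('side')
print('handle top',tri(t,(340+168/4+.8,205+210/4),s,(300,191)))
plan((440,-320,322,7.5,7),(541.3,-292,322,7.5,6),(541.3,-292,250,7.5,7))
```

```text
handle top (array([ 0.54163253, -0.29407039,  0.28173435]), np.float64(0.0019389013591481555))
from [ 256.3 -361.1  294.4    7.5] F [0.5 0.3 0.8] tilt [-1.7986e+02  3.0000e-02]
26.8 -2.4 -3.9 0 0 0; 26.8 -2.4 -4 0 0 0; 26.7 -2.4 -3.9 0 0 0; 26.8 -2.4 -4 0 0 0; 26.8 -2.3 -3.9 0 0 0; 26.8 -2.4 -3.9 0 0 0; 26.8 -2.4 -4 0 0 0; 17.3 -2.4 0 0 0 0; 17.4 -2.4 0 0 0 0; 17.3 -2.5 0 0 0 0
17.4 -2.4 0 0 0 0; 17.3 -2.4 0 0 0 0; 17.3 -2.4 0 0 0 0; 0 -0 10.3 0 0 0; 0 -0 10.3 0 0 0; 0 -0 10.3 0 0 0; 0 -0 10.3 0 0 0; 0 -0 10.2 0 0 0; 0 -0 10.3 0 0 0; 0 -0 10.3 0 0 0
```

Call:
servo_tool --increments "26.8 -2.4 -3.9 0 0 0; 26.8 -2.4 -4 0 0 0; 26.7 -2.4 -3.9 0 0 0; 26.8 -2.4 -4 0 0 0; 26.8 -2.3 -3.9 0 0 0; 26.8 -2.4 -3.9 0 0 0; 26.8 -2.4 -4 0 0 0; 17.3 -2.4 0 0 0 0; 17.4 -2.4 0 0 0 0; 17.3 -2.5 0 0 0 0" --claw 50

```text
time_s: 27.05
tool_pos: [0.4911, -0.3064, 0.3225]
tool_rot: [-179.9, 0.1, 7.5]
ft_force: [0.2, -0.3, 0.1]
opening: 0.567
gripper_force: 0.0
```

Call:
servo_tool --increments "17.4 -2.4 0 0 0 0; 17.3 -2.4 0 0 0 0; 17.3 -2.4 0 0 0 0; 0 0 0 0 0 0; 0 0 10 0 0 0; 0 0 14 0 0 0; 0 0 14 0 0 0; 0 0 14 0 0 0; 0 0 12 0 0 0; 0 0 6 0 0 0"

```text
time_s: 28.05
tool_pos: [0.5402, -0.2927, 0.2511]
tool_rot: [-179.9, 0.1, 7.4]
ft_force: [-0.2, 0.1, -0.2]
opening: 0.568
gripper_force: 0.0
```

Call:
servo_tool --increments "0 0 0 0 0 0; 0 0 0 0 0 0; 0 0 0 0 0 0; 0 0 0 0 0 0; 0 0 0 0 0 0; 0 0 0 0 0 0; 0 0 0 0 0 0; 0 0 0 0 0 0; 0 0 0 0 0 0; 0 0 0 0 0 0" --claw 0 --squeeze 30

```text
time_s: 29.05
tool_pos: [0.5414, -0.2934, 0.254]
tool_rot: [179.9, -0.1, 7.5]
ft_force: [2.0, -2.0, 5.4]
opening: 0.216
gripper_force: 30.0
```

```bash
cat > crank.py <<'E'
from p import *
import sys
def crank(C,r,deg0,deg1,n,z0,yaw):
    "rows for handle angle deg0->deg1 (world, decreasing), from commanded point on circle"
    w=[]
    for i in range(1,n+1):
        d=deg0+(deg1-deg0)*i/n; a=np.radians(d)
        w.append((C[0]+r*np.cos(a),C[1]+r*np.sin(a),z0-16*(deg0-d)/360,yaw,1))
    a=np.radians(deg0)
    return plan(*w,start=(C[0]+r*np.cos(a),C[1]+r*np.sin(a),z0,yaw))
E
python3 - <<'E'
from crank import *
o=arm.get_obs();p=o['tool_pos']*1000;print(p,o['ft_force'].round(1),o['tool_rot'].round(2))
C=np.array([585,-319.8]);d=p[:2]-C;print(np.hypot(*d),np.degrees(np.arctan2(d[1],d[0])))
th=np.degrees(np.arctan2(d[1],d[0]))
crank(C,50,th,th-80,10,p[2],7.5)
E
```

```text
[ 541.42419505 -293.41924841  253.99726305] [ 2.  -2.   5.4] [ 1.7992e+02 -7.0000e-02  7.4500e+00]
50.93912869266145 148.80932658430848
4.7 -5.1 0.4 0 0 -0; 5.4 -4.4 0.3 0 0 -0; 6 -3.7 0.4 0 0 -0; 6.4 -2.7 0.3 0 0 -0; 6.7 -1.9 0.4 0 0 -0; 6.9 -0.9 0.3 0 0 -0; 7 0.1 0.4 0 0 -0; 6.9 1.1 0.3 0 0 -0; 6.7 2 0.4 0 0 -0; 6.3 2.9 0.4 0 0 -0
```

Call:
servo_tool --increments "4.7 -5.1 0 0 0 0; 5.4 -4.4 0 0 0 0; 6 -3.7 0 0 0 0; 6.4 -2.7 0 0 0 0; 6.7 -1.9 0.2 0 0 0; 6.9 -0.9 0.4 0 0 0; 7 0.1 0.4 0 0 0; 6.9 1.1 0.3 0 0 0; 6.7 2 0.4 0 0 0; 6.3 2.9 0.4 0 0 0"

```text
time_s: 30.05
tool_pos: [0.6014, -0.272, 0.2505]
tool_rot: [-179.9, 0.1, 7.5]
ft_force: [-3.2, -2.3, 4.1]
opening: 0.214
gripper_force: 30.0
```

Run:
```python
from crank import *
o=arm.get_obs();p=o['tool_pos']*1000;print(p,o['ft_force'].round(1),o['tool_rot'].round(2),o['moment'].round(2))
C=np.array([585,-319.8]);d=p[:2]-C;print(np.hypot(*d),np.degrees(np.arctan2(d[1],d[0])))
crank(C,50,68.8,68.8-90,10,p[2],7.5)
```

```text
[ 601.39792488 -271.96552128  250.5210387 ] [-3.2 -2.3  4.1] [-1.7993e+02  1.4000e-01  7.4600e+00] [-0.5   0.65 -0.04]
50.567077183934465 71.07800064802623
6.6 4.3 0.4 0 0 -0; 5.8 5.3 0.4 0 0 -0; 4.9 6.1 0.4 0 0 -0; 3.9 6.8 0.4 0 0 -0; 2.8 7.3 0.4 0 0 -0; 1.6 7.7 0.4 0 0 -0; 0.4 7.8 0.4 0 0 -0; -0.9 7.8 0.4 0 0 -0; -2 7.6 0.4 0 0 -0; -3.3 7.2 0.4 0 0 -0
```

Call:
servo_tool --increments "6.6 4.3 0.3 0 0 0; 5.8 5.3 0.3 0 0 0; 4.9 6.1 0.4 0 0 0; 3.9 6.8 0.4 0 0 0; 2.8 7.3 0.4 0 0 0; 1.6 7.7 0.4 0 0 0; 0.4 7.8 0.4 0 0 0; -0.9 7.8 0.4 0 0 0; -2 7.6 0.4 0 0 0; -3.3 7.2 0.4 0 0 0"

```text
time_s: 31.05
tool_pos: [0.6308, -0.3376, 0.2466]
tool_rot: [-180.0, -0.1, 7.5]
ft_force: [4.8, 1.0, -5.4]
opening: 0.216
gripper_force: 30.0
```

Run:
```python
from crank import *
o=arm.get_obs();p=o['tool_pos']*1000;print(p,o['ft_force'].round(1),o['tool_rot'].round(2),o['moment'].round(2))
C=np.array([585,-319.8]);d=p[:2]-C;print(np.hypot(*d),np.degrees(np.arctan2(d[1],d[0])))
print(crank(C,50,-21.2,-531.85,50,p[2],7.5))
```

```text
[ 630.75995849 -337.630451    246.57721756] [ 4.8  1.  -5.4] [-1.80e+02 -6.00e-02  7.47e+00] [ 0.38 -0.65  0.02]
49.11108616204331 -21.288465910791924
-5 7.4 0.5 0 0 -0; -6.1 6.4 0.4 0 0 -0; -7.3 5.2 0.5 0 0 -0; -8 3.8 0.4 0 0 -0; -8.6 2.4 0.5 0 0 -0; -8.8 0.8 0.4 0 0 -0; -8.9 -0.8 0.5 0 0 -0; -8.6 -2.3 0.4 0 0 -0; -8 -3.9 0.5 0 0 -0; -7.2 -5.2 0.4 0 0 -0
-6.2 -6.4 0.5 0 0 -0; -5 -7.4 0.4 0 0 -0; -3.6 -8.1 0.5 0 0 -0; -2 -8.7 0.5 0 0 -0; -0.5 -8.9 0.4 0 0 -0; 1.1 -8.8 0.5 0 0 -0; 2.6 -8.5 0.4 0 0 -0; 4.1 -7.9 0.5 0 0 -0; 5.4 -7 0.4 0 0 -0; 6.6 -6 0.5 0 0 -0
7.6 -4.7 0.4 0 0 -0; 8.2 -3.3 0.5 0 0 -0; 8.8 -1.8 0.4 0 0 -0; 8.9 -0.2 0.5 0 0 -0; 8.8 1.4 0.4 0 0 -0; 8.4 2.9 0.5 0 0 -0; 7.7 4.4 0.5 0 0 -0; 6.9 5.6 0.4 0 0 -0; 5.7 6.8 0.5 0 0 -0; 4.5 7.7 0.4 0 0 -0
3 8.4 0.5 0 0 -0; 1.5 8.8 0.4 0 0 -0; -0.1 8.9 0.5 0 0 -0; -1.7 8.7 0.4 0 0 -0; -3.2 8.3 0.5 0 0 -0; -4.6 7.6 0.4 0 0 -0; -5.9 6.7 0.5 0 0 -0; -7 5.5 0.4 0 0 -0; -7.8 4.2 0.5 0 0 -0; -8.5 2.8 0.5 0 0 -0
-8.8 1.1 0.4 0 0 -0; -8.9 -0.4 0.5 0 0 -0; -8.7 -1.9 0.4 0 0 -0; -8.2 -3.5 0.5 0 0 -0; -7.4 -4.9 0.4 0 0 -0; -6.5 -6.1 0.5 0 0 -0; -5.3 -7.1 0.4 0 0 -0; -3.9 -8 0.5 0 0 -0; -2.5 -8.6 0.4 0 0 -0; -0.9 -8.8 0.5 0 0 -0
[ 535.46520468 -326.9378282   223.87721756    7.5       ]
```

Call:
servo_tool --increments "-5 7.4 0.6 0 0 0; -6.1 6.4 0.5 0 0 0; -7.3 5.2 0.5 0 0 0; -8 3.8 0.5 0 0 0; -8.6 2.4 0.5 0 0 0; -8.8 0.8 0.4 0 0 0; -8.9 -0.8 0.5 0 0 0; -8.6 -2.3 0.5 0 0 0; -8 -3.9 0.5 0 0 0; -7.2 -5.2 0.4 0 0 0"

```text
time_s: 32.05
tool_pos: [0.5555, -0.3601, 0.2421]
tool_rot: [-180.0, -0.0, 7.5]
ft_force: [5.7, 2.5, -10.3]
opening: 0.218
gripper_force: 30.0
```

Call:
servo_tool --increments "-6.2 -6.4 0.5 0 0 0; -5 -7.4 0.4 0 0 0; -3.6 -8.1 0.5 0 0 0; -2 -8.7 0.5 0 0 0; -0.5 -8.9 0.4 0 0 0; 1.1 -8.8 0.5 0 0 0; 2.6 -8.5 0.4 0 0 0; 4.1 -7.9 0.5 0 0 0; 5.4 -7 0.4 0 0 0; 6.6 -6 0.5 0 0 0"

```text
time_s: 33.05
tool_pos: [0.5479, -0.2846, 0.2377]
tool_rot: [179.8, 0.1, 7.4]
ft_force: [3.3, -8.6, -12.5]
opening: 0.214
gripper_force: 30.0
```

Call:
servo_tool --increments "7.6 -4.7 0.4 0 0 0; 8.2 -3.3 0.5 0 0 0; 8.8 -1.8 0.4 0 0 0; 8.9 -0.2 0.5 0 0 0; 8.8 1.4 0.4 0 0 0; 8.4 2.9 0.5 0 0 0; 7.7 4.4 0.5 0 0 0; 6.9 5.6 0.4 0 0 0; 5.7 6.8 0.5 0 0 0; 4.5 7.7 0.4 0 0 0"

```text
time_s: 34.05
tool_pos: [0.6266, -0.2921, 0.233]
tool_rot: [-179.9, -0.0, 7.5]
ft_force: [-3.5, 1.4, -7.3]
opening: 0.214
gripper_force: 30.0
```

Run:
```python
from crank import *
o=arm.get_obs();p=o['tool_pos']*1000;print(p,o['ft_force'].round(1),o['tool_rot'].round(2),o['moment'].round(2))
C=np.array([585,-319.8]);d=p[:2]-C;print(np.hypot(*d),np.degrees(np.arctan2(d[1],d[0])), 'nominal',-21.2-306.4+360)
```

```text
[ 626.56897302 -292.07605107  233.01827103] [-3.5  1.4 -7.3] [-179.93   -0.      7.48] [ 0.21  0.62 -0.06]
49.96595703007135 33.700849192357026 nominal 32.400000000000034
```

Call:
servo_tool --increments "3 8.4 0.6 0 0 0; 1.5 8.8 0.6 0 0 0; -0.1 8.9 0.6 0 0 0; -1.7 8.7 0.5 0 0 0; -3.2 8.3 0.5 0 0 0; -4.6 7.6 0.5 0 0 0; -5.9 6.7 0.5 0 0 0; -7 5.5 0.5 0 0 0; -7.8 4.2 0.5 0 0 0; -8.5 2.8 0.5 0 0 0"

```text
time_s: 35.05
tool_pos: [0.6005, -0.3665, 0.2284]
tool_rot: [180.0, -0.0, 7.4]
ft_force: [3.8, 3.8, -6.0]
opening: 0.218
gripper_force: 30.0
```

Call:
servo_tool --increments "-8.8 1.1 0.4 0 0 0; -8.9 -0.4 0.5 0 0 0; -8.7 -1.9 0.4 0 0 0; -8.2 -3.5 0.5 0 0 0; -7.4 -4.9 0.4 0 0 0; -6.5 -6.1 0.5 0 0 0; -5.3 -7.1 0.4 0 0 0; -3.9 -8 0.5 0 0 0; -2.5 -8.6 0.4 0 0 0; -0.9 -8.8 0.5 0 0 0"

```text
time_s: 36.05
tool_pos: [0.5348, -0.3273, 0.2241]
tool_rot: [179.8, -0.2, 7.4]
ft_force: [11.1, -2.9, -11.9]
opening: 0.213
gripper_force: 30.0
```

Call:
servo_tool --increments "0 0 0 0 0 0; 0 0 0 0 0 0; 0 0 0 0 0 0; 0 0 0 0 0 0; 0 0 0 0 0 0; 0 0 0 0 0 0; 0 0 0 0 0 0; 0 0 0 0 0 0; 0 0 0 0 0 0; 0 0 0 0 0 0"

```text
time_s: 37.05
tool_pos: [0.5347, -0.3259, 0.2239]
tool_rot: [179.9, -0.1, 7.5]
ft_force: [8.6, 2.7, -7.5]
opening: 0.218
gripper_force: 30.0
```

Run:
```python
from crank import *
o=arm.get_obs();p=o['tool_pos']*1000;print(p,o['ft_force'].round(1),o['tool_rot'].round(2),o['moment'].round(2))
C=np.array([585,-319.8]);d=p[:2]-C;print(np.hypot(*d),np.degrees(np.arctan2(d[1],d[0])), 'want -171.85 (188.15)')
```

```text
[ 534.66634407 -325.92782383  223.92369448] [ 8.6  2.7 -7.5] [ 1.7995e+02 -1.5000e-01  7.4700e+00] [ 0.48 -1.28 -0.01]
50.7052969993793 -173.05873803073038 want -171.85 (188.15)
```

Call:
servo_tool --increments "0 0 0 0 0 0; 0 0 0 0 0 0; 0 0 0 0 0 0; 0 0 0 0 0 0; 0 0 0 0 0 0; 0 0 -4 0 0 0; 0 0 -10 0 0 0; 0 0 -16 0 0 0; 0 0 -20 0 0 0; 0 0 -20 0 0 0" --claw 50

```text
time_s: 38.05
tool_pos: [0.5343, -0.3262, 0.2958]
tool_rot: [179.9, -0.0, 7.5]
ft_force: [0.2, -0.3, 0.0]
opening: 0.568
gripper_force: 0.0
```

Call:
servo_tool --increments "-20 0 -10 0 0 0; -30 0 0 0 0 0; -40 0 0 0 0 0; -40 0 0 0 0 0; -40 0 0 0 0 0; -40 0 0 0 0 0; -30 0 0 0 0 0; -15 0 0 0 0 0; 0 0 0 0 0 0; 0 0 0 0 0 0"

```text
time_s: 39.05
tool_pos: [0.2816, -0.3596, 0.3048]
tool_rot: [179.9, -0.1, 7.4]
ft_force: [0.5, -0.1, -0.6]
opening: 0.567
gripper_force: 0.0
```

Run:
```python
from h import *
t0=load('top');s0=load('side')
o=arm.get_obs();print(o['time_s'],o['tool_pos'],o['ft_force'].round(1))
t=shot('top');s=shot('side')
L,R=barfit(t,298,318,lambda r:391.5+.14*(r-272),.053)
for n,e in(('L',L),('R',R)): print(n,e[::3].tolist())
g=cv2.cvtColor(t['pixels'],cv2.COLOR_BGR2GRAY)
for r in(312,314,316,318,320): print(r,g[r,386:402])
# handle: expected position of its top
H=proj(t,(.5347,-.3259,.252));print('expected top px',H,'side',proj(s,(.5347,-.3259,.252)))
m=(cv2.cvtColor(t['pixels'],cv2.COLOR_BGR2HSV)[...,2]<45).astype(np.uint8);m[:230]=0;m[285:]=0;m[:,:365]=0;m[:,430:]=0
n,_,st,ce=cv2.connectedComponentsWithStats(m)
print([(c.round(1).tolist(),int(a[4])) for c,a in zip(ce[1:],st[1:]) if a[4]>25])
print('rack region diff',cv2.absdiff(t['pixels'][325:380,220:330],cv2.imread('pics/top0.png')[325:380,220:330]).mean())
```

```text
39.05 [ 0.28164726 -0.35958257  0.30478258] [ 0.5 -0.1 -0.6]
L [[-109.1, 9.6], [-115.4, 8.6], [-121.4, 9.6], [-127.7, 8.6], [-133.7, 9.5], [-140.0, 8.5], [-146.0, 9.5]]
R [[-112.2, -10.5], [-118.2, -9.5], [-124.5, -10.5], [-130.5, -9.6], [-136.8, -10.6], [-142.5, -7.6], [-150.9, -22.7]]
312 [ 95  73  93 125 130 127 122 117 115 121 121 119  84  86 100 101]
314 [ 91  70  46  91 120 132 135 132 126 123 119 116 108  98  97 100]
316 [ 91  89  64 123 130  92  64  55  61  64  60  84  93  94  95  97]
318 [95 92 69 50 50 50 50 50 51 51 49 53 78 88 90 92]
320 [94 94 69 50 50 51 77 88 87 83 82 83 85 88 89 94]
expected top px [399.3322188  262.73168653] side [290.41199412 196.48424691]
[([398.0, 263.1], 62)]
rack region diff 7.028429752066116
```

```bash
python3 -c "
from cell import arm
print(arm.sign_off())"
```

```text
the job is handed in; nothing more can be done
None
```

I pressed bar_1 between the guide strips and handed the job in at about 39 s; the crank ended about 1° past half a turn after the computed touch point. The bar's position rests on camera measurements and force readings. On the way in I had the height wrong, so the bar hit the side of the pad at about 70 N and slipped about 30 mm in the grip. I backed off, lowered it and re-seated it against the stop.

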